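# Set the swing gauge to its marked radius and hold it

## Task

Swing the gauge's boom round until it rests against its stop, over the saucer. Squeeze the lock button in the side of the arm's upright wooden head and draw the arm out until its pointer lines up with the marker clamped on the scale. Finish while still holding the head there with the button squeezed in, and leave the saucer and everything else on the bench undisturbed.

Things in the scene. Friction and masses are not known exactly. Their poses are not given: they have to be found in the camera images.
- gauge: Radius gauge, screwed to the bench (never moves in a run): wooden base board 92x325x8 mm, a white round bat 106 mm wide under the saucer, a steel post with a swing boom on top, and a thin steel stop pin 70 mm high beside the boom. Origin: on the bench surface (z = 0) straight under the boom's pivot; z up. With the boom at its stop it points along this frame's -y.
- pivot (a point): top centre of the boom's vertical pivot, 84 mm above the bench
- gauge_boom (a joint): swing of the boom, rad: 0 = against its stop pin (a hard stop), over the saucer; positive = swung counter-clockwise from above, up to 1.0. The boom's outward direction is the gauge's -y turned by this angle about z. Stays where it is left; moving the head takes about 1 N. Swinging needs no button.
- gauge_slide (a joint): how far the arm is drawn out along the boom, m: 0 = fully in, at most 0.098. It is locked by a pin in the scale's notches (12 mm apart, about 2 mm of play) unless the button is squeezed in by 4 mm or more; with it squeezed, it slides against about 1.5 N of friction and stays where it is left.
- gauge_button (a joint): squeeze of the lock button, m: 0 = out (locked), 0.006 = fully in. Spring: 4 N to start it, 7 N fully in; springs back when let go. Counts as squeezed in from 0.004.
- gauge_marker (a joint): place of the clamped marker on the scale, m: the value of gauge_slide at which the pointer lines up with it. Clamped fast: it does not move along the scale.
- head_grip (a point): Middle of the head's grip, 115 mm above the bench, 124 mm from the pivot axis plus gauge_slide. The head is an upright dark wooden block at the arm's outer end, 30 mm along the boom, 24 mm across it, from 62 to 140 mm above the bench. Axes: x outward along the boom, y across it, z up. Both side faces are free for fingers above 80 mm.
- button_face (a point): Centre of the lock button's outer face: a black round knob 18 mm wide in the head's -y side (towards the robot), 115 mm above the bench. It stands 8 mm proud of the head when out, 2 mm when in, so pinched across y the grip measures 32 mm with the button out and 26 mm with it in. Same axes as head_grip.
- pointer_tip (a point): reading point of the pointer, a 3 mm wide steel strip from the foot of the head over the scale, 65 mm above the bench; same axes as head_grip, 22 mm to -y of the head's middle
- marker_line (a point): reading point of the marker on the scale, on the pointer's own line of travel; the marker is a dark 12 mm steel clip with a thin bright ridge, on the outer edge of the scale (flat bar with ticks 10 mm apart along the boom's -y side), top 71 mm above the bench; same axes as head_grip
- saucer: biscuit-fired saucer, 92 mm wide, 33 mm high, standing loose on the bat of the gauge, rim 47 mm above the bench; origin at the centre of its underside. The arm's steel stylus passes 5 mm over it.
- stamp: turned wooden stamp, 29 mm wide, 58 mm high; bystander; origin at the centre of its underside
- tape: paper tape roll lying flat, 64 mm wide, 19 mm high; bystander; origin at the centre of its underside
- iron_jar: brown jar with pale lid, 58 mm wide, 74 mm high; bystander; origin at the centre of its underside
- stilt: small white three-armed kiln stilt, 53 mm wide, 18 mm high, lying loose on the gauge's base board between post and saucer, well under the boom; bystander; origin at the centre of its underside
- rib: half-moon wooden rib lying flat, 77x87x9 mm; bystander; origin at the centre of its underside

How it is judged:
By the outcome, as a careful person would: the job done as asked, in the order asked, and still so for the second after the job is handed in, while the arm keeps its last pose, push and grip.
It also fails if it takes over 35 s, if anything falls off the work surface, if the arm or the gripper's body presses on something with over 40 N, if the wrist force passes 120 N, or if a joint passes its speed limit or range.

## Robot

A 6-joint arm with a two-finger parallel gripper is mounted at the origin on a cart in front of the work surface, level with it; the furniture and walls round the work are solid. World frame = base frame: x ahead of the robot, y to its left, z up, the work surface at z = 0. Lengths are in m, angles in degrees, forces in N, time in s.
With the tool pointing down it reaches from about 0.25 to 0.725 m from the base axis. Payload 9.7 kg.
Tool frame: the origin (TCP) lies at the very end of the fingers, on their centre line; the grasp point (between the pads) lies 19 mm behind it; z points along the fingers, y is the line along which they close (so a half turn about z gives the same grasp; the last joint's range is limited). The gripper opens to 85 mm and grips with 20 to 120 N. Pads are 22 mm wide; open, the fingers measure 114 mm over their backs; the gripper's body (76 mm by 85 mm) begins 54 mm behind the grasp point. The pads swing forward as they close: fully open they stand 13 mm farther back than shut.
Start: joints at [76.948, 4.979, 10.078, 95.1, 0, 90], TCP at [0.124, 0.536, 0.231] pointing down, gripper open.
Joint ranges: [-179.16, 179.16], [-48.56, 103.87], [-65.8, 70.77], [-126.05, 130.52], [-82.76, 87.17], [-180, 180]. Speed limits (degrees/s): [127.2, 127.2, 147.25, 180, 180, 180].

## Interface

Orientations are given as [roll, pitch, yaw] about the fixed x, y, z axes, in that order (R = Rz(yaw) Ry(pitch) Rx(roll)).
In Python, from workcell import bot gives the robot as it stands.
- The arm moves only by the tool arm_command, never from a script. Its argument "series" is a list of rows, each a list of 4 numbers: the shift along the tool's x, y, z in m, then the turn about the tool's z in rad. A call has exactly 5 rows; each row is the pose to reach, as a shift and turn from the pose commanded when the call began, along the tool's axes at that moment; what a row does not reach only later rows make up. A row lasts 1/10 s, in which the tool goes at most 50 mm and 8.59 degrees, less where a joint would pass 70% of its speed; a pose out of reach is approached as far as the arm can. A call with a gripper value outside its range is refused whole. "hand" is the finger opening in m, from 0 to 0.0854, set as the call begins (left out, the last holds). The fingers move at their own pace and stop on an object; "grip_force" is the grip in N (left out, the last holds). Time passes only in rows, so rows that repeat a pose let the fingers close, or fill a call up. It gives the time, the measured TCP pose, the force, the opening and the grip force at its end, in the units of the state.
- bot.get_obs(): the state, without advancing time (a new reading comes with each control period).
- bot.camera(name): name is "scene" or "top"; returns a dict with "color" (420x560x3 uint8, blue, green, red), "camera_matrix" (3x3 intrinsics, pixels), "dist_coeffs" ([k1, k2, p1, p2, k3] as OpenCV has them; the pictures are not rectified), "xyz" and "orientation" of the camera in the world. Camera axes: x right, y up, looking along -z (the intrinsics and any distortion apply to the point x, -y, -z); pixel columns grow to the right and rows downward; lengths in m; the calibration is good to about 2 mm. A picture is of the moment at which its call begins. There is no depth.
- bot.job_done(): hands the job in; it is judged then, once.
Trained networks look in the newest picture that a camera, given by its name, has taken for a name from the list of things; names that differ only in an ending like _2 or _b are one class to them, and where a whole thing is asked for, a point or a joint stands for the part that bears it (a point fixed in the world has none). Each returns a list of dicts, best first, with "confidence" (0 to 1); they miss things now and then, are a little off and sometimes report something else, mostly with a low value. They report only what shows in the picture. A call takes as long as a camera call.
- bot.find_in(camera, target): "location" ([column, row] in pixels, amid what is visible of it).
- bot.mark_of(camera, target): "location" ([column, row] in pixels: a listed point, or the origin of a listed thing).
The state is a dict: "time": time; "q": joint angles; "qd": joint speeds; "joint_efforts": joint torques, N m; "ee_pos": TCP position; "tcp_rot": TCP orientation; "wrist_force": force on the tool from outside, world axes, zero at the start; "torque": the same for the moment, N m; "opening": finger opening in m; "grasp_force": force on a finger pad.
Only numpy, scipy, OpenCV 4.12 (cv2) and the standard library are available. Lean on these libraries where they do the work, as an engineer would, in place of code of your own. Each camera call takes 0.05 s, during which the arm holds its last target. There are 200 camera calls.

## Working session

There is one attempt and no reset: what is moved stays moved. The work goes in short steps, Python scripts to look and compute and a tool call to move; the robot and the scene stay as the last step left them, time stands still between calls to the robot, and variables do not carry over. Pictures are saved under pics/ and viewed, at most 10 in all, crops included, and the job is handed in when it is done.

Besides the shell and the picture viewer there is one more tool, called after ">>>" as name(argument=value, ...) on one line, values as JSON. arm_command: Moves the arm, as the interface text tells. Its arguments: {"type":"object","properties":{"series":{"type":"array"},"hand":{"type":"number"},"grip_force":{"type":"number"}},"required":["series"]}

```bash
mkdir -p pics; cat > h.py <<'E'
import numpy as np, cv2
from scipy.spatial.transform import Rotation as R
from workcell import bot
def cam(n):
    c=bot.camera(n); o=np.array(c["orientation"],float)
    c["R"]=o if o.shape==(3,3) else R.from_euler('xyz',o,degrees=True).as_matrix()
    return c
def ray(c,p):
    u=cv2.undistortPoints(np.array([[p]],float),np.array(c["camera_matrix"],float),np.array(c["dist_coeffs"],float))[0,0]
    return np.array(c["xyz"]),c["R"]@np.array([u[0],-u[1],-1.])
def atz(c,p,z):
    o,d=ray(c,p); return o+d*(z-o[2])/d[2]
def proj(c,P):
    q=c["R"].T@(np.array(P)-np.array(c["xyz"])); q=np.array([[q[0],-q[1],-q[2]]])
    return cv2.projectPoints(q,np.zeros(3),np.zeros(3),np.array(c["camera_matrix"],float),np.array(c["dist_coeffs"],float))[0].ravel()
E
cat > a.py <<'E'
from h import *
np.set_printoptions(precision=4,suppress=True)
Z=dict(pivot=.084,head_grip=.115,button_face=.115,pointer_tip=.065,marker_line=.071,gauge=0,saucer=.014,stilt=.008,stamp=0,tape=0,iron_jar=0,rib=0)
for n in("scene","top"):
    c=cam(n); cv2.imwrite(f"pics/{n}0.png",c["color"]); print(n,c["xyz"],c["orientation"])
    for t,z in Z.items():
        for m in bot.mark_of(n,t)[:2]: print(t,np.round(m["location"],1),round(m["confidence"],2),atz(c,m["location"],z))
o=bot.get_obs(); print(o["time"],o["ee_pos"],o["tcp_rot"],o["opening"])
E
python3 a.py
```

```text
scene [-0.3124 -0.6002  0.5516] [ 64.345    1.4908 -61.4375]
pivot [408.5 265.3] 0.57 [ 0.422  -0.4498  0.084 ]
pivot [181.7 191.6] 0.56 [0.5038 0.1177 0.084 ]
head_grip [229.6 177.6] 0.78 [0.5646 0.0177 0.115 ]
button_face [234.2 180. ] 0.61 [ 0.5568 -0.0005  0.115 ]
pointer_tip [235.6 204.1] 0.58 [ 0.534  -0.0154  0.065 ]
marker_line [183.9 220.3] 0.7 [0.4056 0.035  0.071 ]
marker_line [251.3 198.9] 0.36 [ 0.5638 -0.0408  0.071 ]
gauge [181.5 220. ] 0.72 [0.5103 0.1354 0.    ]
saucer [247.6 244. ] 0.8 [ 0.4616 -0.0901  0.014 ]
saucer [409.9 262.5] 0.37 [ 0.5435 -0.4271  0.014 ]
stilt [217.8 232.2] 0.47 [0.4861 0.0074 0.008 ]
stilt [356.8 259.1] 0.41 [ 0.5175 -0.3234  0.008 ]
stamp [338.3 284.3] 0.83 [ 0.4268 -0.3189  0.    ]
tape [355.7 255.6] 0.72 [ 0.542  -0.3124  0.    ]
rib [408.2 265.5] 0.44 [ 0.5529 -0.4224  0.    ]
top [ 0.4245 -0.1519  1.1048] [  2.2491  -0.1445 -91.4967]
pivot [175.4 195.9] 0.77 [0.5021 0.1199 0.084 ]
head_grip [217.9 170.8] 0.56 [0.5609 0.0015 0.115 ]
button_face [223.2 181. ] 0.4 [ 0.5344 -0.0115  0.115 ]
pointer_tip [220.1 184.1] 0.47 [0.5319 0.004  0.065 ]
marker_line [236.3 176.4] 0.58 [ 0.5507 -0.0404  0.071 ]
gauge [187. 191.] 0.72 [0.5215 0.1087 0.    ]
saucer [257.9 208.8] 0.61 [ 0.4651 -0.0928  0.014 ]
stilt [224.9 200.3] 0.48 [ 0.4917 -0.0001  0.008 ]
stamp [337.9 223.1] 0.48 [ 0.4192 -0.3174  0.    ]
tape [338.9 182.3] 0.76 [ 0.535 -0.324  0.   ]
iron_jar [375.4 212.2] 0.81 [ 0.4472 -0.4254  0.    ]
rib [375.1 168.1] 0.56 [ 0.5732 -0.4293  0.    ]
1.3 [0.1242 0.5358 0.2313] [-179.9983   -0.0007  166.9502] 0.08531354510468939
```

```bash
python3 - <<'E'
import cv2
a=cv2.imread("pics/top0.png");b=cv2.imread("pics/scene0.png")
cv2.imwrite("pics/tc.png",cv2.resize(a[100:270,130:370],None,fx=3.3,fy=3.3,interpolation=2))
cv2.imwrite("pics/sc.png",cv2.resize(b[140:290,140:340],None,fx=4,fy=4,interpolation=2))
E
```

```text
(no output)
```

View pics/tc.png

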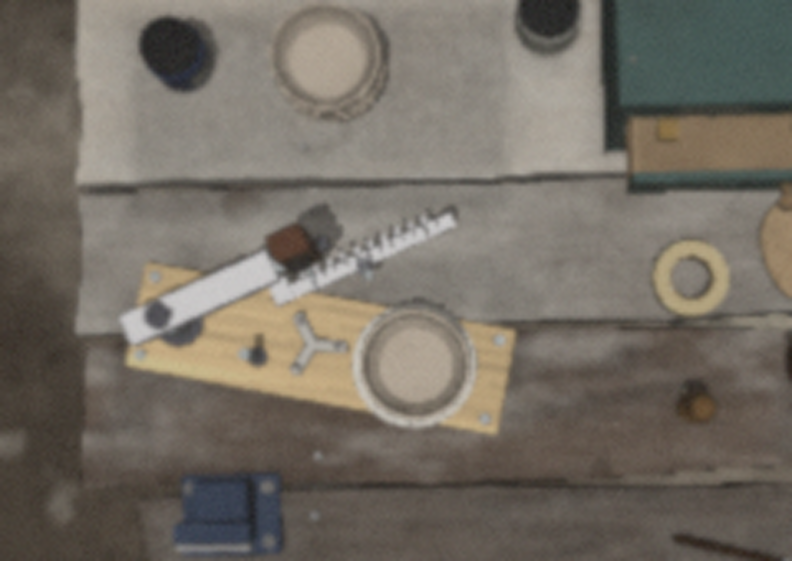

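View pics/sc.png

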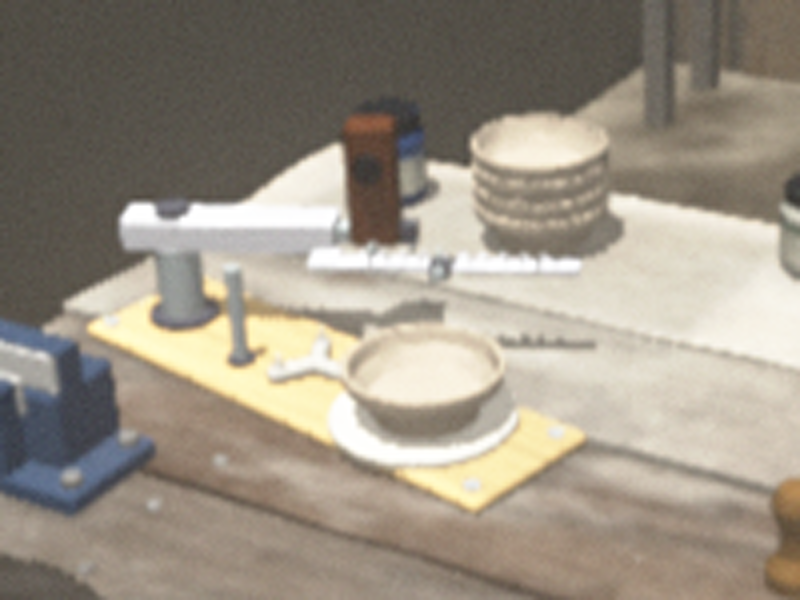

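The top crop shows the boom swung away from the board: pivot about (178,195), head top about (218,173), marker about (241,179) in full-picture pixels. The scene crop shows the button about (232,182) and the marker about (250,206). I'll fit the boom's pose to these.

```bash
cat > fit.py <<'E'
from h import *
from scipy.optimize import least_squares
np.set_printoptions(precision=4,suppress=True)
def world(p,x,y,z):
    c,s=np.cos(p[2]),np.sin(p[2]); return [p[0]+c*x-s*y,p[1]+s*x+c*y,z]
def fit(C,pts,p0):  # pts: (cam, px, kind)
    def loc(p,k):
        sl,mk=p[3],p[4]
        return {'piv':(0,0,.084),'top':(.124+sl,0,.14),'but':(.124+sl,-.020,.115),'tip':(.124+sl,-.022,.065),'mk':(.124+mk,-.022,.071)}[k]
    f=lambda p:np.concatenate([proj(C[c],world(p,*loc(p,k)))-px for c,px,k in pts])
    r=least_squares(f,p0); return r.x,f(r.x).reshape(-1,2)
E
cat > b.py <<'E'
from fit import *
C={n:cam(n) for n in("scene","top")}
pts=[('scene',(183.2,191.7),'piv'),('top',(177.,195.4),'piv'),('top',(217.9,172.7),'top'),('scene',(231.8,182),'but'),('scene',(233,169.5),'top'),('top',(241.5,179.7),'mk'),('scene',(250,206),'mk')]
p,r=fit(C,pts,[.5,.12,-1.1,0,.04]); print(p,np.degrees(p[2])); print(r)
print(world(p,.124+p[3],0,.115))
for n in C: print(n,[(l,proj(C[n],world(p,.124+m,-.022,.068)).round(1)) for l,m in(('tip',p[3]),('m',p[4]))])
# board screws -> gauge yaw
for q in [(155,277),(140,353),(500,340),(485,418)]: print(atz(C['top'],(130+q[0]/3.3,100+q[1]/3.3),.008))
o=bot.get_obs();print(o['time'],o['ee_pos'],R.from_euler('xyz',o['tcp_rot'],degrees=True).as_matrix())
E
python3 b.py
```

```text
[ 0.5057  0.1156 -1.2193  0.003   0.0459] -69.86192238190296
[[-0.2969 -0.2541]
 [-0.025  -0.9364]
 [ 0.572   1.2913]
 [-0.1344  2.6904]
 [-0.0716  1.8705]
 [-1.0084 -0.7625]
 [ 0.7059 -2.9528]]
[np.float64(0.5494658987421391), np.float64(-0.003625644254283189), 0.115]
scene [('tip', array([232.8, 203.5])), ('m', array([250.8, 204.2]))]
top [('tip', array([225.6, 185. ])), ('m', array([240.6, 179.1]))]
[0.5416 0.1351 0.008 ]
[0.4767 0.149  0.008 ]
[ 0.4798 -0.1592  0.008 ]
[ 0.4138 -0.1447  0.008 ]
1.4 [0.1242 0.5358 0.2313] [[-0.9742  0.2258 -0.    ]
 [ 0.2258  0.9742  0.    ]
 [ 0.      0.     -1.    ]]
```

```bash
sed -i "s/'mk':(.124+mk,-.022,.071)/'mk':(.124+mk,p[5],.071)/" fit.py; sed -i "s/0,.04\])/0,.04,-.025])/" b.py; python3 b.py | head -10; cat > go.py <<'E'
import sys
from h import *
np.set_printoptions(precision=4,suppress=True)
# go.py x y z toolY_angle_deg : shift in tool axes, and turn
x,y,z,a=map(float,sys.argv[1:5]); o=bot.get_obs()
M=R.from_euler('xyz',o['tcp_rot'],degrees=True).as_matrix()
cur=np.degrees(np.arctan2(M[1,1],M[0,1])); d=-((a-cur+90)%180-90)
print(M.T@(np.array([x,y,z])-o['ee_pos']),'turn',np.radians(d),'cur',o['ee_pos'],cur,o['time'])
E
python3 go.py .556 -.001 .231 22
```

```text
[ 0.5042  0.1148 -1.159   0.0016  0.0443 -0.0362] -66.4053731112
[[-0.4078  0.041 ]
 [ 0.3089 -0.3729]
 [-0.7668 -0.692 ]
 [ 0.4044  1.6838]
 [-0.0509  0.9226]
 [-0.0301  1.1357]
 [ 0.4731 -1.8921]]
[np.float64(0.5545146261578939), np.float64(-0.0003755078708656545), 0.115]
scene [('tip', array([233.4, 202.4])), ('m', array([251.4, 202.6]))]
[-0.5419 -0.4254  0.0003] turn 0.9589906841117257 cur [0.1242 0.5358 0.2313] 76.94611879196542 1.5
```

>>> arm_command(series=[[-0.039,-0.031,0,0],[-0.078,-0.061,0,0],[-0.117,-0.092,0,0],[-0.156,-0.122,0,0],[-0.195,-0.153,0,0]], hand=0.06)

```text
time: 2.0
ee_pos: [0.2804, 0.3411, 0.2314]
tcp_rot: [180.0, 0.0, 167.0]
wrist_force: [0.3, 0.1, 0.4]
opening: 0.0604
grasp_force: 0.0
```

>>> arm_command(series=[[-0.039,-0.031,0,0],[-0.078,-0.061,0,0],[-0.117,-0.092,0,0],[-0.156,-0.122,0,0],[-0.195,-0.153,0,0]])

```text
time: 2.5
ee_pos: [0.436, 0.1478, 0.2316]
tcp_rot: [180.0, 0.0, 166.9]
wrist_force: [0.3, 1.9, -0.3]
opening: 0.0599
grasp_force: 0.0
```

>>> arm_command(series=[[-0.038,-0.03,0,0.14],[-0.076,-0.06,0,0.28],[-0.114,-0.09,0,0.42],[-0.152,-0.119,0,0.56],[-0.152,-0.119,0,0.7]])

```text
time: 3.0
ee_pos: [0.5585, -0.0047, 0.2295]
tcp_rot: [-179.9, -0.0, 126.3]
wrist_force: [-2.0, 0.5, -0.7]
opening: 0.0597
grasp_force: 0.0
```

```bash
python3 go.py .5545 -.0005 .096 23.6
```

```text
[ 0.0057 -0.0005  0.1335] turn 0.22098077651382642 cur [ 0.5585 -0.0047  0.2295] 36.26126584776592 3.0
```

>>> arm_command(series=[[0.006,0,0.02,0.11],[0.006,0,0.04,0.22],[0.006,0,0.06,0.22],[0.006,0,0.068,0.22],[0.006,0,0.068,0.22]])

```text
time: 3.5
ee_pos: [0.5521, 0.0042, 0.1623]
tcp_rot: [-179.9, -0.0, 114.3]
wrist_force: [0.0, -0.2, 0.7]
opening: 0.0601
grasp_force: 0.0
```

```bash
python3 - <<'E'
from h import *
for n,(r,c) in dict(top=(100,150),scene=(100,150)).items():
    i=cam(n)["color"][r:r+140,c:c+140]; globals()[n]=cv2.resize(i,(400,400),interpolation=2)
cv2.imwrite("pics/d1.png",np.hstack([top,scene]))
E
python3 go.py .5545 -.0005 .096 23.6
```

```text
[-0.0049 -0.0005  0.0682] turn 0.011417002132957672 cur [0.5529 0.0042 0.1642] 24.254146036910342 3.6
```

View pics/d1.png

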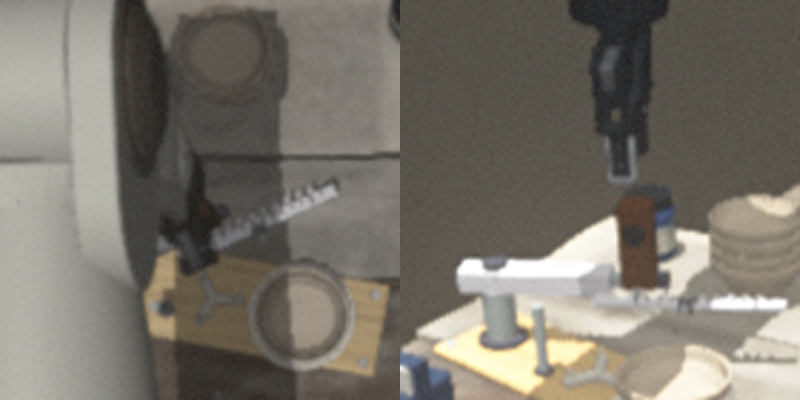

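The top view shows the near finger on the robot's side of the head, at about (218,187). The scene view shows the fingers above the head but about 5 px inward of it. I'll shift outward and go down.

>>> arm_command(series=[[-0.007,0,0,0],[-0.007,0,0.02,0],[-0.007,0,0.04,0],[-0.007,0,0.06,0],[-0.007,0,0.066,0]])

```text
time: 4.1
ee_pos: [0.5551, -0.0026, 0.096]
tcp_rot: [-179.9, -0.0, 114.2]
wrist_force: [0.4, -0.8, -0.1]
opening: 0.0599
grasp_force: 0.0
```

```bash
python3 - <<'E'
from h import *
for n,(r,c) in dict(top=(120,170),scene=(120,170)).items():
    i=cam(n)["color"][r:r+110,c:c+110]; globals()[n]=cv2.resize(i,(400,400),interpolation=2)
cv2.imwrite("pics/d2.png",np.hstack([top,scene]))
o=bot.get_obs();print(o['ee_pos'],o['wrist_force'])
E
```

```text
[ 0.55545638 -0.00246788  0.09724223] [ 0.6833295  -0.13378792  0.35814555]
```

View pics/d2.png

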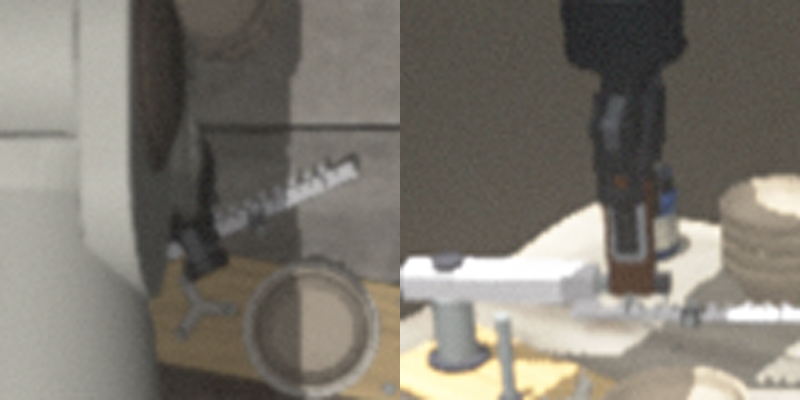

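>>> arm_command(series=[[0,0,0,0],[0,0,0,0],[0,0,0,0],[0,0,0,0],[0,0,0,0]], hand=0.036, grip_force=20)

```text
time: 4.7
ee_pos: [0.5556, -0.0022, 0.0976]
tcp_rot: [180.0, 0.0, 114.2]
wrist_force: [-0.0, -0.2, -0.1]
opening: 0.0361
grasp_force: 0.0
```

>>> arm_command(series=[[0.0003,-0.008,0,0.063],[0.001,-0.016,0,0.126],[0.0022,-0.0237,0,0.188],[0.004,-0.0315,0,0.251],[0.0062,-0.0392,0,0.314]])

```text
time: 5.2
ee_pos: [0.5171, -0.0126, 0.0974]
tcp_rot: [180.0, -0.0, 96.1]
wrist_force: [1.1, 0.8, 0.1]
opening: 0.0357
grasp_force: 0.6
```

>>> arm_command(series=[[0.0002,-0.0075,0,0.06],[0.0009,-0.015,0,0.12],[0.0018,-0.0215,0,0.17],[0.0028,-0.0265,0,0.21],[0.004,-0.0315,0,0.25]])

```text
time: 5.7
ee_pos: [0.4855, -0.012, 0.0975]
tcp_rot: [180.0, -0.0, 81.8]
wrist_force: [0.7, 0.6, -0.4]
opening: 0.0363
grasp_force: 0.5
```

```bash
python3 - <<'E'
from h import *
for n,(r,c) in dict(top=(140,170),scene=(140,170)).items():
    i=cam(n)["color"][r:r+110,c:c+110]; globals()[n]=cv2.resize(i,(400,400),interpolation=2)
cv2.imwrite("pics/d3.png",np.hstack([top,scene]))
o=bot.get_obs();print(o['time'],o['ee_pos'],o['wrist_force'],o['opening'])
E
```

```text
5.8 [ 0.48518228 -0.01202083  0.09753217] [ 1.28112852 -0.11255215  0.69098402] 0.03578409365895316
```

View pics/d3.png

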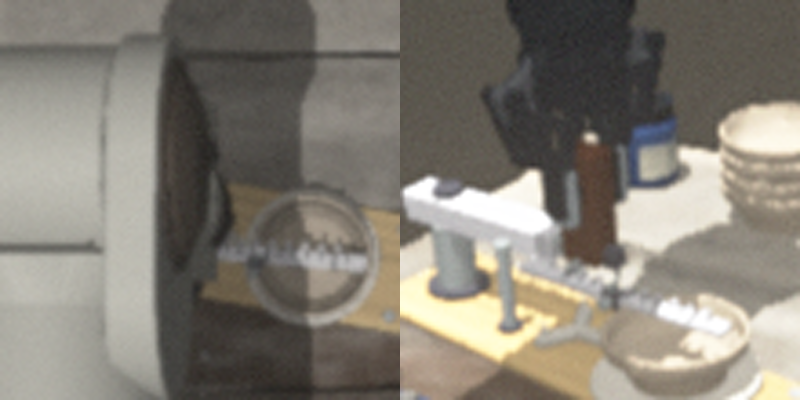

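The boom is over the saucer but not yet on the pin: in the scene view the pin at about (309,212) still stands clear. The marker is near (229,219). I'll creep on while watching the force.

>>> arm_command(series=[[0,-0.0015,0,0.012],[0,-0.003,0,0.024],[0.0001,-0.0045,0,0.036],[0.0002,-0.006,0,0.048],[0.0002,-0.007,0,0.056]])

```text
time: 6.3
ee_pos: [0.4785, -0.0109, 0.0973]
tcp_rot: [180.0, -0.0, 78.7]
wrist_force: [1.6, 0.6, 0.6]
opening: 0.0363
grasp_force: 0.4
```

>>> arm_command(series=[[0,-0.0006,0,0.005],[0,-0.0012,0,0.01],[0,-0.0018,0,0.014],[0,-0.0018,0,0.014],[0,-0.0018,0,0.014]])

```text
time: 6.8
ee_pos: [0.4767, -0.0106, 0.0972]
tcp_rot: [-180.0, 0.0, 77.9]
wrist_force: [-0.2, -0.4, -0.1]
opening: 0.0358
grasp_force: 0.1
```

>>> arm_command(series=[[0,-0.0004,0,0],[0,-0.0008,0,0],[0,-0.001,0,0],[0,-0.001,0,0],[0,-0.001,0,0]])

```text
time: 7.3
ee_pos: [0.4758, -0.0104, 0.0973]
tcp_rot: [-180.0, 0.0, 77.9]
wrist_force: [0.4, -0.9, 0.3]
opening: 0.036
grasp_force: 0.3
```

>>> arm_command(series=[[0,-0.0005,0,0],[0,-0.001,0,0],[0,-0.0015,0,0],[0,-0.0015,0,0],[0,-0.0015,0,0]])

```text
time: 7.8
ee_pos: [0.4743, -0.01, 0.0973]
tcp_rot: [-180.0, -0.0, 77.9]
wrist_force: [0.4, -0.4, -0.1]
opening: 0.0359
grasp_force: 0.1
```

>>> arm_command(series=[[0,-0.0005,0,0],[0,-0.001,0,0],[0,-0.0015,0,0],[0,-0.0015,0,0],[0,-0.0015,0,0]])

```text
time: 8.3
ee_pos: [0.4728, -0.0097, 0.0973]
tcp_rot: [-180.0, -0.0, 77.9]
wrist_force: [-0.0, -0.0, -0.1]
opening: 0.0361
grasp_force: 0.2
```

>>> arm_command(series=[[0,-0.0005,0,0],[0,-0.001,0,0],[0,-0.0015,0,0],[0,-0.002,0,0],[0,-0.002,0,0]])

```text
time: 8.8
ee_pos: [0.472, -0.0095, 0.0973]
tcp_rot: [179.9, -0.0, 77.9]
wrist_force: [7.6, -2.1, -4.3]
opening: 0.036
grasp_force: 4.1
```

```bash
python3 - <<'E'
from h import *
for n,(r,c) in dict(top=(140,170),scene=(140,170)).items():
    i=cam(n)["color"][r:r+110,c:c+110]; globals()[n]=cv2.resize(i,(400,400),interpolation=2)
cv2.imwrite("pics/d4.png",np.hstack([top,scene]))
o=bot.get_obs();print(o['time'],o['ee_pos'],o['wrist_force'],o['opening'],o['grasp_force'])
E
```

```text
8.9 [ 0.47196877 -0.00952898  0.0973508 ] [ 7.79301467 -2.18646542 -3.19292343] 0.03615713964179207 4.040391147136688
```

View pics/d4.png

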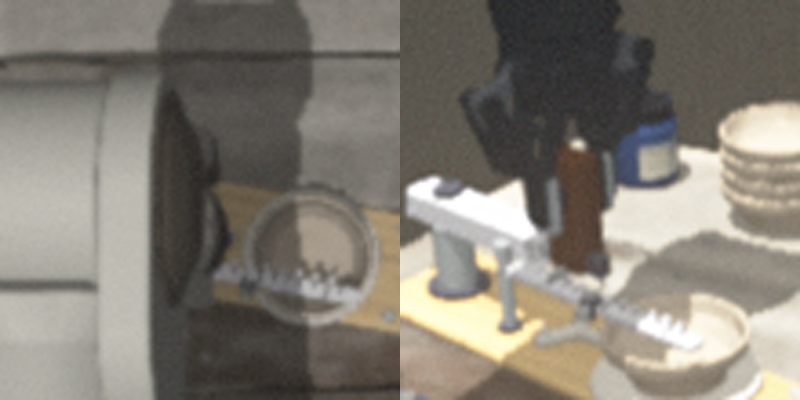

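The boom now rests against its pin: in the scene view the pin top at about (309,207) touches it, with 8 N of reaction. I'll close in steps, keeping the far pad pressed so the boom stays on its stop.

>>> arm_command(series=[[0,0,0,0],[0,0.0005,0,0],[0,0.001,0,0],[0,0.0015,0,0],[0,0.0015,0,0]], hand=0.033, grip_force=25)

```text
time: 9.4
ee_pos: [0.4734, -0.0099, 0.0976]
tcp_rot: [179.9, -0.0, 77.9]
wrist_force: [6.9, -2.0, -0.4]
opening: 0.0331
grasp_force: 3.4
```

>>> arm_command(series=[[0,0,0,0],[0,0.0005,0,0],[0,0.001,0,0],[0,0.0015,0,0],[0,0.0015,0,0]], hand=0.03)

```text
time: 9.9
ee_pos: [0.4748, -0.0102, 0.0978]
tcp_rot: [179.9, -0.0, 77.9]
wrist_force: [5.9, -3.0, 0.2]
opening: 0.0302
grasp_force: 7.7
```

>>> arm_command(series=[[0,0,0,0],[0,0.0005,0,0],[0,0.001,0,0],[0,0.0015,0,0],[0,0.002,0,0]], hand=0.02)

```text
time: 10.4
ee_pos: [0.4776, -0.0108, 0.0982]
tcp_rot: [179.8, 0.0, 77.9]
wrist_force: [7.8, -3.8, 3.0]
opening: 0.0241
grasp_force: 24.4
```

```bash
cat > m.py <<'E'
from h import *
np.set_printoptions(precision=4,suppress=True)
for n in("scene","top"):
    c=cam(n); cv2.imwrite(f"pics/{n}_m.png",c["color"])
    for t,z in dict(pivot=.084,head_grip=.115,pointer_tip=.065,marker_line=.071).items():
        for m in bot.mark_of(n,t)[:1]: print(n,t,np.round(m["location"],1),round(m["confidence"],2),atz(c,m["location"],z))
o=bot.get_obs();print(o['time'],np.array(o['ee_pos']),np.array(o['tcp_rot']),np.array(o['wrist_force']),o['opening'],o['grasp_force'])
E
python3 m.py
```

```text
scene pivot [182.8 193. ] 0.9 [0.4983 0.11   0.084 ]
scene head_grip [215.4 192.4] 0.94 [ 0.4786 -0.0015  0.115 ]
scene pointer_tip [215.  216.7] 0.69 [ 0.459  -0.0093  0.065 ]
scene marker_line [229. 216.] 0.42 [ 0.4658 -0.0427  0.071 ]
top marker_line [237.7 214.1] 0.56 [ 0.4503 -0.042   0.071 ]
10.9 [ 0.4775 -0.0108  0.0983] [179.7665   0.0045  77.9096] [ 8.6822 -3.5409  2.1913] 0.024275480457483765 25.07268637418747
```

>>> arm_command(series=[[-0.003,0,0,0],[-0.009,0,0,0],[-0.015,0,0,0],[-0.021,0,0,0],[-0.025,0,0,0]])

```text
time: 11.4
ee_pos: [0.4723, -0.035, 0.0983]
tcp_rot: [179.8, -0.1, 77.9]
wrist_force: [10.3, -0.4, 1.9]
opening: 0.0246
grasp_force: 25.1
```

>>> arm_command(series=[[-0.003,0,0,0],[-0.006,0,0,0],[-0.009,0,0,0],[-0.01,0,0,0],[-0.01,0,0,0]])

```text
time: 11.9
ee_pos: [0.4703, -0.0448, 0.0983]
tcp_rot: [179.8, -0.0, 77.9]
wrist_force: [10.4, -1.6, 1.9]
opening: 0.0246
grasp_force: 25.1
```

```bash
python3 m.py; python3 - <<'E'
import cv2,numpy as np
a=cv2.imread("pics/top_m.png");b=cv2.imread("pics/scene_m.png")
cv2.imwrite("pics/d5.png",np.hstack([cv2.resize(a[190:240,205:255],(400,400),interpolation=2),cv2.resize(b[185:235,200:250],(400,400),interpolation=2)]))
E
```

```text
scene pivot [183.9 191.5] 0.6 [0.5065 0.1132 0.084 ]
scene head_grip [228.9 193.8] 0.65 [ 0.4852 -0.0332  0.115 ]
scene pointer_tip [225.  218.7] 0.62 [ 0.4606 -0.0351  0.065 ]
scene marker_line [226.8 217.4] 0.57 [ 0.458  -0.0421  0.071 ]
12.4 [ 0.4703 -0.0448  0.0983] [179.7574  -0.0156  77.9245] [ 9.8042 -1.189   0.4917] 0.024446810773144458 25.091159641742706
```

View pics/d5.png

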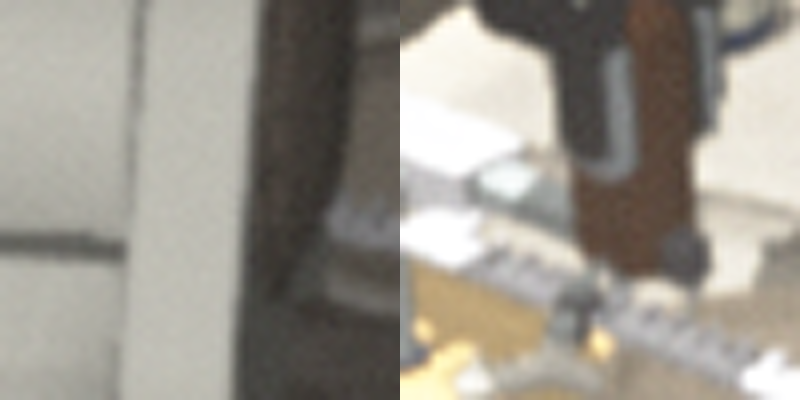

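In the scene view the marker clip sits near (222,223). The pointer seems to reach the scale just right of it, near (226,220). The top view is hidden by the arm. I'll average several pictures to be sure.

```bash
cat > avg.py <<'E'
from h import *
import sys
np.set_printoptions(precision=2,suppress=True)
acc=[];M={'pointer_tip':[],'marker_line':[],'head_grip':[],'pivot':[]}
for i in range(12):
    c=cam("scene");acc.append(c["color"].astype(float))
    for t in M:
        for m in bot.mark_of("scene",t)[:1]: M[t].append([*m["location"],m["confidence"]])
im=np.mean(acc,0); np.save(sys.argv[1]+".npy",im)
for t in M: print(t,len(M[t]),np.median(M[t],0),np.std(M[t],0))
px,py,s=[.5042,.1148,0]; a=np.radians(-102.1)
def W(x,y,z): return [px+np.cos(a)*x-np.sin(a)*y,py+np.sin(a)*x+np.cos(a)*y,z]
for s in(.03,.036,.042,.048): print(s,'tip',proj(c,W(.124+s,-.022,.065)),'mk',proj(c,W(.124+s,-.022,.071)))
b=np.clip(im,0,255).astype(np.uint8)[200:235,205:250]
cv2.imwrite(f"pics/{sys.argv[1]}.png",cv2.resize(b,None,fx=17,fy=17,interpolation=cv2.INTER_CUBIC))
o=bot.get_obs();print(o['time'],o['ee_pos'],o['wrist_force'],o['opening'])
E
python3 avg.py e1
```

```text
pointer_tip 12 [225.15 220.15   0.78] [1.07 1.78 0.12]
marker_line 12 [225.85 217.7    0.47] [48.23 19.45  0.08]
head_grip 12 [227.15 196.1    0.76] [1.4  1.44 0.11]
pivot 12 [182.45 191.55   0.82] [1.28 1.54 0.12]
0.03 tip [220.91 220.27] mk [220.7  217.84]
0.036 tip [222.8  221.05] mk [222.59 218.61]
0.042 tip [224.7  221.83] mk [224.5  219.39]
0.048 tip [226.61 222.61] mk [226.42 220.17]
15.4 [ 0.47 -0.04  0.1 ] [ 8.88 -2.74  1.54] 0.024576781045252325
```

View pics/e1.png

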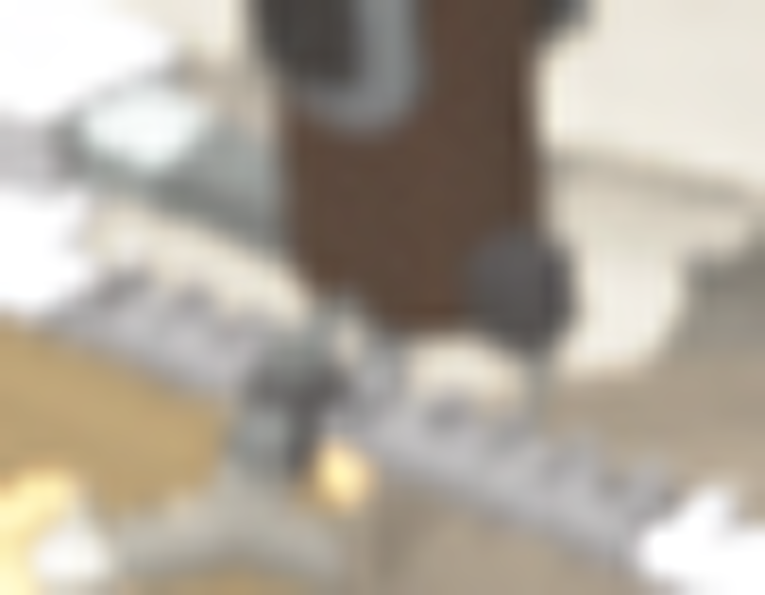

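```bash
cat > n.py <<'E'
from h import *
from scipy.optimize import fsolve
np.set_printoptions(precision=2,suppress=True)
c=cam("scene"); P=[.5042,.1148]; a=np.radians(-102.1)
def W(x,y,z): return [P[0]+np.cos(a)*x-np.sin(a)*y,P[1]+np.sin(a)*x+np.cos(a)*y,z]
big=lambda p:(np.array(p)-[205,200])*17
for s in(.034,.038,.042):
    h=.124+s
    print(s,'left',big(proj(c,W(h-.015,-.012,.07))),'right',big(proj(c,W(h+.015,.012,.07))),'mid',big(proj(c,W(h+.015,-.012,.07))),'botL',big(proj(c,W(h-.015,-.012,.062))),'botM',big(proj(c,W(h+.015,-.012,.062))),
     '\n   ptr root',big(proj(c,W(h,-.012,.065))),'tip',big(proj(c,W(h,-.022,.065))),big(proj(c,W(h,-.032,.065))))
for nm,p in dict(clipdark=(295,375),clipmid=(280,405)).items():
  for z in(.060,.066,.071):
    w=atz(c,np.array(p)/17+[205,200],z)[:2]-P
    print(nm,z,'s',w@[np.cos(a),np.sin(a)]-.124,'y',w@[-np.sin(a),np.cos(a)])
im=np.load("e1.npy").mean(2)
for r in(208,211,214): print(r,im[r,216:242].round(0).astype(int))
E
sed -i 's/precision=2/precision=4/' n.py; python3 n.py
```

```text
0.034 left [265.3329 258.8372] right [558.0705 256.6544] mid [426.2531 323.5263] botL [269.9826 313.2599] botM [430.4543 378.6559] 
   ptr root [347.89   325.1856] tip [291.8441 353.374 ] [235.0757 381.9257]
0.038 left [286.4789 267.3377] right [579.8997 265.1629] mid [448.1214 332.3174] botL [291.0707 321.8536] botM [452.2604 387.5427] 
   ptr root [369.355  333.8887] tip [313.3206 362.1964] [256.5623 390.8697]
0.042 left [307.7191 275.876 ] right [601.8264 273.7094] mid [470.0889 341.1485] botL [312.2524 330.4855] botM [474.165  396.4696] 
   ptr root [390.9163 342.6309] tip [334.894  371.0587] [278.1464 399.8544]
clipdark 0.06 s 0.03144756147746189 y -0.019527281399520608
clipdark 0.066 s 0.040171823070076024 y -0.02720345582604924
clipdark 0.071 s 0.04744204106392119 y -0.03360026784815652
clipmid 0.06 s 0.03599280614659997 y -0.02650218042102629
clipmid 0.066 s 0.044661598218822735 y -0.03409323417052573
clipmid 0.071 s 0.051885591612341714 y -0.04041911229510873
208 [186 163 158 165 159 116  81  76  78  81  82  81  77  77  77  76  74  74
  74  71 115 188 207 212 216 222]
211 [130 134 141 145 145 118  87  76  75  74  76  75  74  76  77  77  76  75
  73  72  98 158 195 203 202 199]
214 [219 208 189 165 145 120  89  76  76  77  76  76  75  75  78  76  77  85
  89  91  96 123 167 210 219 218]
```

>>> arm_command(series=[[-0.002,0,0,0],[-0.004,0,0,0],[-0.006,0,0,0],[-0.007,0,0,0],[-0.007,0,0,0]])

```text
time: 15.95
ee_pos: [0.4688, -0.0516, 0.0982]
tcp_rot: [179.8, -0.0, 77.9]
wrist_force: [9.2, -1.8, 1.0]
opening: 0.0244
grasp_force: 25.1
```

```bash
sed -i 's/range(12)/range(8)/; s/    for t in M:/    for t in (M if i%4==0 else []):/' avg.py; python3 avg.py e2; python3 - <<'E'
import cv2,numpy as np
im=np.clip(np.load("e2.npy"),0,255).astype(np.uint8)[205:230,208:241]
t=cv2.imread("pics/top0.png")[160:200,205:258]
f=lambda i,k:cv2.resize(i,None,fx=k,fy=k,interpolation=cv2.INTER_CUBIC)
a,b=f(im,12),f(t,7.5)
H=max(a.shape[0],b.shape[0]);p=lambda i:np.vstack([i,np.zeros((H-i.shape[0],i.shape[1],3),np.uint8)])
o=np.hstack([p(a),p(b)]);print(a.shape,b.shape,o.shape);cv2.imwrite("pics/f.png",o)
E
```

```text
pointer_tip 2 [221.95 228.3    0.76] [3.35 7.   0.06]
marker_line 1 [225.8  219.3    0.37] [0. 0. 0.]
head_grip 1 [229.3  196.2    0.62] [0. 0. 0.]
pivot 2 [183.35 191.1    0.76] [1.25 0.1  0.18]
0.03 tip [220.91 220.27] mk [220.7  217.84]
0.036 tip [222.8  221.05] mk [222.59 218.61]
0.042 tip [224.7  221.83] mk [224.5  219.39]
0.048 tip [226.61 222.61] mk [226.42 220.17]
16.75 [ 0.47 -0.05  0.1 ] [11.18 -1.69  2.11] 0.024592333193755346
(300, 396, 3) (300, 398, 3) (300, 794, 3)
```

View pics/f.png

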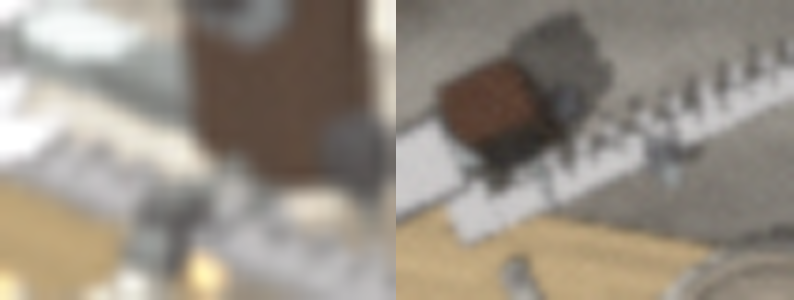

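Left (scene): the pointer comes off the head foot at about (228,219) and runs toward the clip at about (222,222). Right (first top view): the pointer crosses the scale at about (225,185) and the clip is at about (240,181), which makes about 42 mm of travel. I have drawn 41.7 mm. I'll check with one rectified view of both.

```bash
cat > rect.py <<'E'
from h import *
def rect(img,c,P,a,z,x0,x1,y0,y1,k):
    xs=np.arange(x0,x1,1/k);ys=np.arange(y1,y0,-1/k) # mm, y up
    X,Y=np.meshgrid(xs/1e3,ys/1e3)
    w=np.stack([P[0]+np.cos(a)*X-np.sin(a)*Y,P[1]+np.sin(a)*X+np.cos(a)*Y,np.full_like(X,z)],-1).reshape(-1,3)
    q=(w-np.array(c["xyz"]))@c["R"]; q[:,1:]*=-1
    uv=cv2.projectPoints(q.reshape(-1,1,3),np.zeros(3),np.zeros(3),np.array(c["camera_matrix"],float),np.array(c["dist_coeffs"],float))[0].reshape(*X.shape,2).astype(np.float32)
    o=cv2.remap(img,uv[...,0],uv[...,1],cv2.INTER_CUBIC)
    for s in range(int(x0),int(x1)):
        if s%10==0: 
            u=int((s-x0)*k); cv2.line(o,(u,0),(u,12),(0,0,255),1); cv2.putText(o,str(s),(u+2,24),0,.4,(0,0,255),1)
    return o
P=[.5042,.1148]
ct,cs=cam("top"),cam("scene")
t=rect(cv2.imread("pics/top0.png"),ct,P,np.radians(-66.4),.066,110,190,-55,0,10)[:,:800]
s=rect(np.clip(np.load("e2.npy"),0,255).astype(np.uint8),cs,P,np.radians(-102.1),.066,110,210,-55,15,8)
s=s[:,:800]
o=np.vstack([t,s]);o=cv2.resize(o,None,fx=.54,fy=.54,interpolation=cv2.INTER_AREA)
t=cv2.resize(t,(400,275));s=cv2.resize(s,(400,280)) if 0 else s
sc=cv2.resize(s,(790,int(s.shape[0]*790/s.shape[1])))[:300] if 0 else cv2.resize(s[60:440],(600,285))
o=np.zeros((598,600,3),np.uint8); tt=cv2.resize(t,(450,310)) ; o[:310,:450]=tt; o[311:596]=sc
cv2.imwrite("pics/g.png",o)
E
python3 - <<'E'
s=open('rect.py').read()
i=s.index("s=s[:,:800]"); s=s[:i]+'''o=np.vstack([cv2.resize(t,(480,330)),np.zeros((2,480,3),np.uint8),cv2.resize(s,(384,269))[:, :].copy() if 0 else cv2.resize(s[:440],(480,264))])
cv2.imwrite("pics/g.png",o);print(o.shape)
'''
open('rect.py','w').write(s)
E
python3 rect.py
```

```text
(596, 480, 3)
```

View pics/g.png

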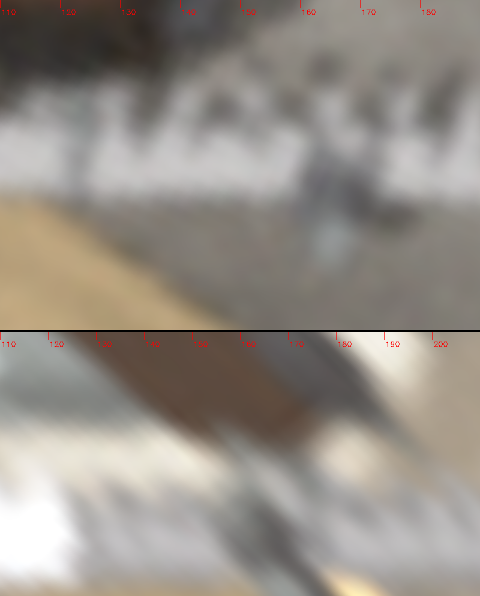

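The rectified top view puts the pointer at 123.0 mm and the marker's middle at about 165.2 mm along the boom. That calls for 42.2 mm of travel, against 41.7 mm drawn. The lower (scene) view agrees roughly, with the pointer leading onto the clip. I'll add about half a millimetre.

>>> arm_command(series=[[-0.0003,0,0,0],[-0.0006,0,0,0],[-0.0006,0,0,0],[-0.0006,0,0,0],[-0.0006,0,0,0]])

```text
time: 17.35
ee_pos: [0.4687, -0.052, 0.0982]
tcp_rot: [179.8, -0.0, 77.9]
wrist_force: [9.8, -1.0, 1.2]
opening: 0.0245
grasp_force: 25.0
```

```bash
python3 - <<'E'
from h import *
o=bot.get_obs(); p=np.array(o['ee_pos'])
print(o['time'],p,'drawn',(p-[.4775,-.0108,.0983])@[-.2096,-.978,0],o['wrist_force'],o['opening'],o['grasp_force'])
E
```

```text
17.35 [ 0.46873034 -0.05203083  0.09823182] drawn 0.04216186965504607 [ 9.77419894 -0.98247787  1.17081106] 0.024455954219806016 25.045246481895447
```

```bash
python3 -c "
from workcell import bot
print(bot.job_done())"
```

```text
the job is handed in; nothing more can be done
None
```

I handed the job in with the boom against its stop, the button squeezed in, and the head held 42.2 mm drawn out; I measured the marker at 42.2 mm, give or take about 1 mm, and saw nothing on the bench disturbed, though I took no final picture.

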